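Clamp the bearing through the guard window

ROBOT

A 7-joint arm with a two-finger parallel gripper is mounted at the origin on a cart in front of the work surface, level with it; the furniture and walls round the work are solid. World frame = base frame: x ahead of the robot, y to its left, z up, the work surface at z = 0. Lengths are in m, angles in rad, forces in N, time in s.
With the tool pointing down it reaches from about 0.4 to 0.85 m from the base axis. Payload 10.4 kg.
Tool frame: the origin (TCP) lies on the centre line of the jaws, within the pads' length; the fingertips stand 8 mm ahead of it and the grasp point (between the pads) lies 11 mm behind it (r.finger_overhang is the distance from the TCP to the fingertips, in m); z points along the fingers, y is the line along which they close (so a half turn about z gives the same grasp; the last joint's range is limited). The gripper opens to 87 mm and grips with 3 to 60 N. Pads are 19 mm wide; open, the fingers measure 117 mm over their backs; the gripper's body (75 mm by 190 mm) begins 51 mm behind the grasp point.
Start: joints at [-1.203, 0.332, -0.065, 1.46, 0.022, 1.35, -0.088], TCP at [0.238, 0.578, 0.231] pointing down, gripper open.
Joint ranges: [-2.6, 2.6], [-0.5, 2.12], [-1.47, 1.34], [0.16, 2.42], [-1.27, 4.41], [0.06, 2.06], [-2.6, 2.6]. Speed limits (rad/s): [2.22, 2.22, 2.79, 2.79, 3.14, 3.14, 3.14].

INTERFACE

Orientations are given as a unit quaternion [x, y, z, w].
In Python, from bench import r, vision gives the robot as it stands.
- The arm moves only by the tool drive_tool, never from a script. Its argument "series" is a list of rows, each a list of 2 entries, a list of its own where there are three numbers: the shift along the world's x, y, z in cm, then the turn about the world's z in degrees. A call has exactly 10 rows; each row shifts and turns the commanded pose from where the row before left it; what a row does not reach is not made up. A row lasts 1/8 s, in which the tool goes at most 62.5 mm and 10.7 degrees, less where a joint would pass 70% of its speed; a pose out of reach is approached as far as the arm can. A call with a gripper value outside its range is refused whole. "hand" is the closure, from 0 (fully open) to 1 (shut), set as the call begins (left out, the last holds). The fingers move at their own pace and stop on an object; "newtons" is the grip in N (left out, the last holds). Time passes only in rows, so rows that do not move let the fingers close, or fill a call up. It gives the time, the measured TCP pose, the force, the opening and the grip force at its end, in the units of the state.
- r.read_state(): the state, without advancing time (a new reading comes with each control period).
- vision.camera(name): name is "side" or "top" or "wrist"; returns a dict with "color" (400x640x3 uint8, red, green, blue), "intrinsics" (3x3 intrinsics, pixels), "R" (3x3) and "t" (3): a world point X has camera coordinates R X + t; the wrist camera has in their place "mount" (4x4, takes a point from camera to tool coordinates, whose origin is the TCP and whose axes are the flange's). Camera axes: x right, y down, z forward; pixel columns grow to the right and rows downward; lengths in m; the calibration is good to about 2 mm. The wrist camera is an equidistant fisheye: a pixel r from the principal point sees the ray r / f radians off the axis. A picture is of the moment at which its call begins: read the wrist's pose just before it. There is no depth.
- r.close_job(): hands the job in; it is judged then, once.
The state is a dict: "time": time; "joint_positions": joint angles; "joint_vel": joint speeds; "joint_torque": joint torques, N m; "ee_pos": TCP position; "eef_rot": TCP orientation; "ft_force": force on the tool from outside, world axes, zero at the start; "torque": the same for the moment, N m; "width": finger opening in m; "grip_force": force on a finger pad.
Only numpy, scipy, OpenCV 4.12 (cv2) and the standard library are available. Lean on these libraries where they do the work, as an engineer would, in place of code of your own. Each camera call takes 0.05 s, during which the arm holds its last target. There are 200 camera calls.

TASK

Clamp the bearing in the guarded fixture: with the fingertips push the blue plate of the slide until the slide is fully home against its stop under the yellow guard, then reach down through the guard window and press the red lever all the way down, and leave it down. Only push and press, grip nothing (do not reach behind the blue plate); never touch the yellow guard, do not press the lever before the slide is home, and leave the bolt, spark plug and spanner lying round the fixture where they are.

Things in the scene. Friction and masses are not known exactly. Their poses are not given: they have to be found in the camera images.
- fixture: Grey base plate of the clamping fixture, 216 x 225 x 12 mm, fixed to the bench (its place and yaw differ from run to run). Origin on the bench surface straight below the centre of the guard window; z up, y is the direction in which the slide is pushed home, x points to the lever's hinge, away from the robot.
- guard: Fixed yellow guard over the lever, not to be touched. Origin at the centre of its window, on the upper face of its top plate, 105 mm above the bench; axes as the fixture's. The top plate is 8 mm thick and spans x -70 to +115 mm, y -76 to +76 mm; the window in it is open from x -45 to +45 mm and y -50 to +50 mm. Below the plate are four corner posts and clear side and front panels.
- push_face (a point): Centre of the face of the blue push plate at the outer end of the slide, 65 mm above the bench; the plate is 64 mm wide (fixture x), 12 mm thick with its black backing (it extends 12 mm to +y from this point), and its top edge is 95 mm above the bench. Axes as the fixture's. Push this face along +y. It moves with the slide; at home it lies at fixture x = +30 mm, y = -155 mm, which is 79 mm outside the guard.
- slide (a joint): Position of the slide along the fixture's y, m: 0 = fully home against its stop, negative = pulled out (starts 60 to 90 mm out). It moves with about 4 N of friction and stays where it is left. The bearing (52 mm across, 15 mm high) sits fixed in the nest on it.
- plate_back: Black backing on the inner (+y) side of the blue push plate, 64 x 6 x 74 mm, origin at the middle of its lower edge; moves with the slide. Touching it would mean that the plate is gripped or hooked: not allowed.
- lever_pad (a point): Centre of the upper face of the red lever pad, 56 mm (x) x 70 mm (y), under the window. At lever 0 it lies 85 mm above the bench, 20 mm below the top of the guard, straight under the window's centre; at the lower stop it is 20 mm lower (65 mm above the bench), tilted by 0.22 rad, and still under the window's centre. It turns with the lever.
- lever (a joint): Angle of the lever, rad: 0 = up, 0.22 = down on its stop, clamping the bearing. Its hinge runs along the fixture's y, 90 mm from the pad's centre on the +x side, 75 mm above the bench. It starts at 0 to 0.04 and stays where it is left (friction: about 5 N at the pad).
- bolt: Loose steel bolt standing on its head, 16 x 18 x 41 mm, origin under its centre; bystander beside the slide.
- plug: Loose spark plug lying, 20 x 65 x 18 mm, origin under its centre; bystander on the far side of the slide.
- spanner: Loose small spanner lying, 22 x 140 x 6 mm, origin under its centre; bystander in front of the fixture.

How it is judged:
By the outcome, as a careful person would: the job done as asked, in the order asked, and still so for the second after the job is handed in, with the robot touching nothing.
It also fails if it takes over 42 s, if anything falls off the work surface, if the arm or the gripper's body presses on something with over 40 N, if the wrist force passes 120 N, or if a joint passes its speed limit or range.

## Working session

There is one attempt and no reset: what is moved stays moved. The work goes in short steps, Python scripts to look and compute and a tool call to move; the robot and the scene stay as the last step left them, time stands still between calls to the robot, and variables do not carry over. Pictures are saved under pics/ and viewed, at most 10 in all, crops included, and the job is handed in when it is done.

Besides the shell and the picture viewer there is one more tool, called as name(argument=value, ...) on one line, values as JSON. drive_tool: Moves the arm, as the interface text tells. Its arguments: {"type":"object","properties":{"series":{"type":"array"},"hand":{"type":"number"},"newtons":{"type":"number"}},"required":["series"]}

```bash
mkdir -p pics; python3 - <<'E'
from bench import r, vision
import cv2, pickle
d={}
for n in("top","side"):
    c=vision.camera(n);d[n]=c
    cv2.imwrite(f"pics/{n}0.png",c["color"][:,:,::-1])
    print(n,c["intrinsics"],c["R"],c["t"])
pickle.dump(d,open("cal.pkl","wb"))
s=r.read_state();print(s["time"],s["ee_pos"],s["eef_rot"],s["ft_force"],s["width"],r.finger_overhang)
E
```

```text
top [[482.40504418   0.         307.48587216]
 [  0.         482.40504418 196.53956392]
 [  0.           0.           1.        ]] [[-0.02223329 -0.99958539 -0.01829587]
 [-0.98710022  0.02485052 -0.15816325]
 [ 0.15855233  0.01454337 -0.98724346]] [0.01047352 0.56513253 0.87898458]
side [[382.08831054   0.         319.14876169]
 [  0.         382.08831054 193.54297724]
 [  0.           0.           1.        ]] [[ 0.90628054 -0.42259179  0.0084713 ]
 [-0.23060121 -0.51113983 -0.827985  ]
 [ 0.35422968  0.7484332  -0.56068626]] [-0.5165484   0.18438559  0.69668953]
0.1 [0.23796633 0.57755745 0.22984457] [ 1.94150620e-01  9.80971523e-01 -6.31183531e-04 -9.26819741e-05] [ 0.2286899  -0.29710045 -0.55249447] 0.0866951832140166 0.008
```

View pics/top0.png

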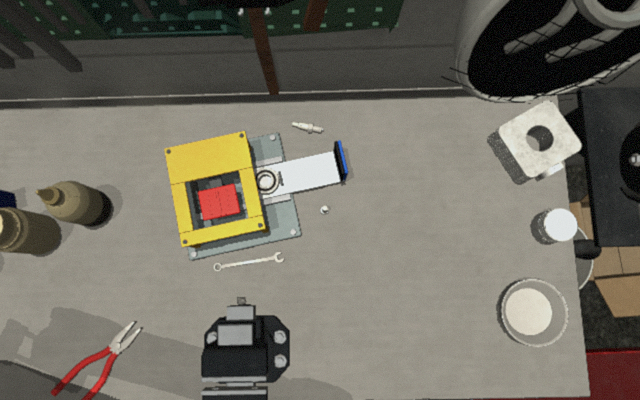

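View pics/side0.png

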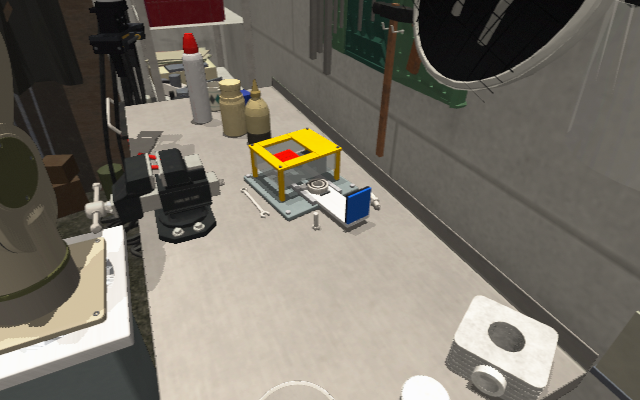

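The top view shows the guard's yellow plate with corners at about (164,148), (245,132), (265,233) and (183,247). The red pad is near (220,201), the blue plate near (341,160), the bolt at (324,210), the plug at (308,127) and the spanner at about (250,262). The side view agrees with this: the slide is pulled out and the blue face points along −y. Next I'll measure.

```bash
cat > h.py <<'E'
import numpy as np, cv2
def unproj(c,px,z):
    px=np.atleast_2d(px).astype(float); K,R,t=c["intrinsics"],c["R"],np.array(c["t"])
    d=(np.linalg.inv(K)@np.c_[px,np.ones(len(px))].T).T@R; o=-R.T@t
    return o+d*((z-o[2])/d[:,2])[:,None]
def proj(c,X):
    q=(c["R"]@np.atleast_2d(X).T).T+c["t"]; q=q@c["intrinsics"].T; return q[:,:2]/q[:,2:]
def mask(c,lo,hi,smin=120,vmin=40):
    h=cv2.cvtColor(c["color"],cv2.COLOR_RGB2HSV)
    m=cv2.inRange(h,(lo,smin,vmin),(hi,255,255)); n,l,s,_=cv2.connectedComponentsWithStats(m)
    return m,l,s
E
python3 - <<'E'
import pickle,numpy as np,cv2
from h import *
d=pickle.load(open("cal.pkl","rb"));c=d["top"]
def big(lo,hi,roi):
    m,l,s=mask(c,lo,hi); m2=np.zeros_like(m);x0,y0,x1,y1=roi;m2[y0:y1,x0:x1]=m[y0:y1,x0:x1]
    return np.argwhere(m2>0)[:,::-1]
y=big(20,35,(150,120,280,260)); w=unproj(c,y,.105)[:,:2]
rect=cv2.minAreaRect((w*1000).astype(np.float32));print("guard rect",rect);print(cv2.boxPoints(rect))
print(proj(c,np.c_[cv2.boxPoints(rect)/1000,[.105]*4]))
rd=big(0,8,(180,160,260,230)); print("pad",unproj(c,rd,.085).mean(0),len(rd),cv2.minAreaRect((unproj(c,rd,.083)[:,:2]*1000).astype(np.float32)))
b=big(100,125,(320,130,360,190)); print("blue px",b.min(0),b.max(0),len(b))
print("bolt",unproj(c,[324,208],.041),"plug",unproj(c,[[293,124],[323,131]],.01),"spanner",unproj(c,[[217,267],[281,257]],.005),"wall",unproj(c,[300,97],0))
s=d["side"]; 
m,l,st=mask(s,100,125); m[:, :330]=0;m[:,385:]=0;m[:175]=0;m[235:]=0
p=np.argwhere(m>0)[:,::-1]; hull=cv2.approxPolyDP(cv2.convexHull(p.astype(np.int32)),3,True)[:,0];print("blue side hull",hull.tolist())
print(unproj(s,hull,.095)); print(unproj(s,hull,.035))
E
```

```text
guard rect ((573.6275634765625, 162.2525634765625), (190.6261749267578, 155.9311065673828), 11.284785270690918)
[[464.90042  220.05937 ]
 [495.41397   67.14294 ]
 [682.35474  104.445755]
 [651.8412   257.36218 ]]
[[181.96392907 250.3653119 ]
 [268.22229523 231.05914955]
 [246.97157863 129.80567528]
 [163.60065795 148.15156445]]
pad [0.55347037 0.15983489 0.085     ] 1173 ((554.0370483398438, 160.26132202148438), (57.93865203857422, 71.12757873535156), 11.113044738769531)
blue px [337 140] [347 179] 135
bolt [[ 0.5428524  -0.03399417  0.041     ]] plug [[ 0.72138829  0.02380467  0.01      ]
 [ 0.70491573 -0.03692507  0.01      ]] spanner [[0.4362513  0.17816411 0.005     ]
 [0.45284353 0.05230794 0.005     ]] wall [[7.82434399e-01 8.64798073e-03 1.11022302e-16]]
blue side hull [[369, 187], [367, 214], [347, 223], [347, 196]]
[[ 0.65928551 -0.06278589  0.095     ]
 [ 0.60518109 -0.14469048  0.095     ]
 [ 0.55590965 -0.15338681  0.095     ]
 [ 0.5991775  -0.07354636  0.095     ]]
[[ 0.71169688  0.01444703  0.035     ]
 [ 0.65042106 -0.07831379  0.035     ]
 [ 0.59461883 -0.0881628   0.035     ]
 [ 0.64362172  0.0022603   0.035     ]]
```

drive_tool(series=[[[1, -2.5, 2], -5.6], [[1, -3.5, 2], -5.6], [[2, -3.5, 1], -5.6], [[2, -3.5, 0], -5.6], [[2, -3.5, 0], -5.6], [[2, -3.5, 0], -5.6], [[2, -3.5, 0], -5.6], [[2, -3.5, 0], -5.6], [[2, -3.5, 0], -5.6], [[2, -3.5, 0], -5.6]], hand=1, newtons=5)

```text
time: 1.35
ee_pos: [0.4187, 0.236, 0.2805]
eef_rot: [0.634, 0.773, -0.0, -0.0]
ft_force: [0.2, 0.4, -0.0]
width: 0.0017
grip_force: 0.0
```

drive_tool(series=[[[2.4, -3.9, 0], 0], [[2.4, -3.9, 0], 0], [[2.4, -3.9, 0], 0], [[2.4, -3.9, 0], 0], [[2.4, -3.9, 0], 0], [[2.4, -3.9, 0], 0], [[2.4, -3.9, 0], 0], [[2.6, -3.9, 0], 0], [[2.6, -3.9, 0], 0], [[0, 0, 0], 0]])

```text
time: 2.6
ee_pos: [0.638, -0.1178, 0.2795]
eef_rot: [0.634, 0.773, -0.002, 0.0]
ft_force: [0.1, 0.0, 0.2]
width: 0.0004
grip_force: 0.0
```

```bash
python3 - <<'E'
from bench import r, vision
import cv2,numpy as np
s=r.read_state();print(s["time"],s["ee_pos"],s["eef_rot"],s["ft_force"])
for n in("wrist","side"):
    c=vision.camera(n)
    if n=="wrist": print(c["intrinsics"],c["mount"]); np.save("mount.npy",c["mount"])
    cv2.imwrite(f"pics/{n}1.png",c["color"][:,:,::-1])
E
```

```text
2.6 [ 0.63800483 -0.11779793  0.27945069] [ 6.34463913e-01  7.72950862e-01 -1.57092659e-03  1.99676336e-04] [0.05324574 0.01407527 0.20474054]
[[309.70691629   0.         320.18028357]
 [  0.         309.70691629 197.67414732]
 [  0.           0.           1.        ]] [[ 6.40869795e-05 -9.70416213e-01 -2.41438128e-01  6.52964488e-02]
 [ 9.99999929e-01 -2.73824235e-05  3.75497123e-04 -3.50915738e-04]
 [-3.70999657e-04 -2.41438135e-01  9.70416142e-01 -1.53894189e-01]
 [ 0.00000000e+00  0.00000000e+00  0.00000000e+00  1.00000000e+00]]
```

View pics/wrist1.png

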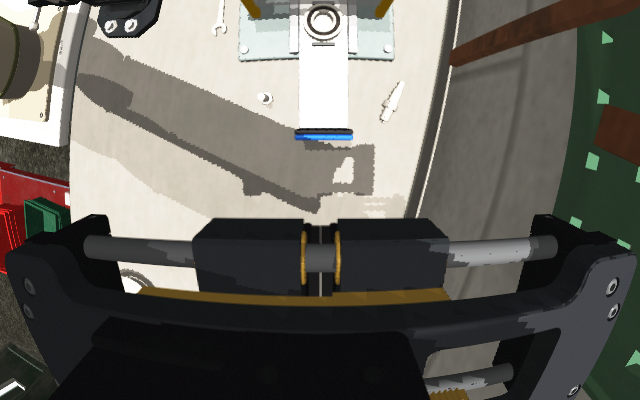

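View pics/side1.png

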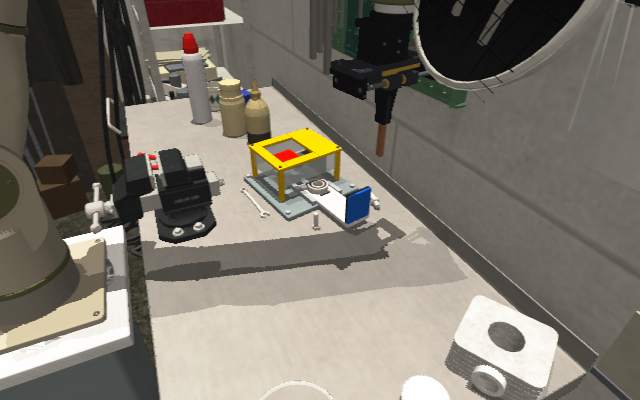

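The wrist view shows the blue plate edge-on at columns 296–352, rows 130–140, almost straight ahead of the fingers at column 320. The way between is clear. I'll check the lateral offset and gap.

```bash
cat >> h.py <<'E'
from scipy.spatial.transform import Rotation
def wrist(px,z,pos,quat,M,K):
    px=np.atleast_2d(px).astype(float); v=(px-K[:2,2])/K[0,0]; th=np.linalg.norm(v,axis=1)[:,None]
    d=np.c_[v/th*np.sin(th),np.cos(th)]; Rw=Rotation.from_quat(quat).as_matrix()
    d=d@M[:3,:3].T@Rw.T; o=Rw@M[:3,3]+pos
    return o+d*((z-o[2])/d[:,2])[:,None]
A=np.deg2rad(11.15); EX=np.array([np.cos(A),np.sin(A)]); EY=np.array([-np.sin(A),np.cos(A)]); O=np.array([.553,.159])
def fix(p): p=np.atleast_2d(p)[:,:2]-O; return np.c_[p@EX,p@EY]
E
python3 - <<'E'
from h import *
im=cv2.imread("pics/wrist1.png")[:,:,::-1]; c={"color":im}
K=np.array([[309.7069,0,320.18],[0,309.7069,197.674],[0,0,1]])
pos=np.array([.638,-.1178,.27945]);q=[.63446,.77295,-.00157,.0002]
m,l,s=mask(c,95,125);m[:110]=0;m[160:]=0;m[:,:280]=0;m[:,370:]=0
p=np.argwhere(m>0)[:,::-1];print(p.min(0),p.max(0))
f=lambda px,z:(fix(wrist(px,z,pos,q,np.load("mount.npy"),K))*1000).round(1).tolist()
top=p[p[:,1]<=p[:,1].min()+1]
print("ends top",f([[296,131],[352,129]],.095),"blue front edge",f([[296,138],[352,138]],.095),"bearing",f([323,20],.055),"tcp",fix(pos)*1000)
E
```

```text
[295 134] [352 139]
ends top [[2.9, -232.7], [63.7, -230.3]] blue front edge [[2.8, -240.4], [63.9, -240.2]] bearing [[32.3, -93.9]] tcp [[  29.86846932 -288.01235137]]
```

drive_tool(series=[[[0.2, 0, -4], 0], [[0, 0, -4.5], 0], [[0, 0, -4.5], 0], [[0, 0, -4.5], 0], [[0, 0, -4.1], 0], [[0, 0, 0], 0], [[-0.23, 1.18, 0], 0], [[-0.23, 1.18, 0], 0], [[-0.2, 0.98, 0], 0], [[-0.1, 0.5, 0], 0]])

```text
time: 3.95
ee_pos: [0.6334, -0.0745, 0.0659]
eef_rot: [0.632, 0.775, 0.001, 0.001]
ft_force: [2.3, -4.7, 2.2]
width: 0.0002
grip_force: 2.1
```

drive_tool(series=[[[-0.14, 0.69, 0], 0], [[-0.16, 0.78, 0], 0], [[-0.16, 0.78, 0], 0], [[-0.16, 0.78, 0], 0], [[-0.16, 0.78, 0], 0], [[-0.16, 0.78, 0], 0], [[-0.16, 0.78, 0], 0], [[-0.16, 0.78, 0], 0], [[-0.12, 0.59, 0], 0], [[-0.06, 0.29, 0], 0]])

```text
time: 5.2
ee_pos: [0.6179, -0.0038, 0.0645]
eef_rot: [0.632, 0.775, 0.0, -0.0]
ft_force: [3.8, -3.7, 1.6]
width: 0.0004
grip_force: 2.1
```

drive_tool(series=[[[-0.04, 0.2, 0], 0], [[-0.04, 0.2, 0], 0], [[-0.04, 0.2, 0], 0], [[-0.02, 0.1, 0], 0], [[-0.02, 0.1, 0], 0], [[-0.02, 0.1, 0], 0], [[-0.02, 0.1, 0], 0], [[-0.02, 0.1, 0], 0], [[0, 0, 0], 0], [[0, 0, 0], 0]])

```text
time: 6.45
ee_pos: [0.6164, 0.0041, 0.0645]
eef_rot: [0.633, 0.774, -0.001, 0.001]
ft_force: [7.4, -8.7, -2.4]
width: 0.0007
grip_force: 5.4
```

drive_tool(series=[[[-0.04, 0.1, 0], 0], [[-0.04, 0.1, 0], 0], [[-0.04, 0.1, 0], 0], [[-0.04, 0.1, 0], 0], [[-0.02, 0.1, 0], 0], [[0, 0.1, 0], 0], [[0, 0, 0], 0], [[0, 0, 0], 0], [[0, 0, 0], 0], [[0, 0, 0], 0]])

```text
time: 7.7
ee_pos: [0.6163, 0.0041, 0.0648]
eef_rot: [0.635, 0.773, -0.002, 0.005]
ft_force: [18.1, -24.8, -9.1]
width: 0.0005
grip_force: 14.2
```

drive_tool(series=[[[0.3, -1.5, 0], 0], [[0.4, -2, 0], 0], [[0.4, -2, 0], 0], [[0, 0, 3.5], 0], [[0, 0, 5], 0], [[0, 0, 4], 0], [[-1.8, 4.8, 2], 0], [[-1.8, 4.8, 0], 0], [[-1.8, 4.8, 0], 0], [[0, 0, 0], 0]])

```text
time: 8.95
ee_pos: [0.5697, 0.1061, 0.2094]
eef_rot: [0.629, 0.777, 0.0, -0.001]
ft_force: [-0.0, -0.6, 0.6]
width: 0.0003
grip_force: 0.0
```

```bash
python3 - <<'E'
from bench import r, vision
import cv2,numpy as np
from h import *
s=r.read_state();print(s["time"],s["ee_pos"],s["eef_rot"],s["ft_force"])
c=vision.camera("wrist"); cv2.imwrite("pics/wrist2.png",c["color"][:,:,::-1])
import pickle;pickle.dump((s,c),open("w2.pkl","wb"))
E
```

```text
8.95 [0.56973576 0.10614332 0.20942714] [ 6.29193772e-01  7.77247449e-01  4.55397088e-04 -1.18034325e-03] [-0.03961182 -0.59020203  0.60403265]
```

View pics/wrist2.png

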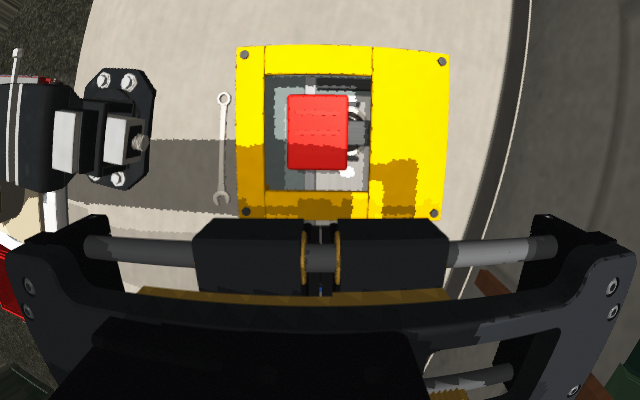

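The wrist view shows the guard window with corners at (265,74), (370,76), (367,191) and (264,191). The red pad inside spans about (288,95) to (348,169), and the bearing shows under the lever on the right.

```bash
python3 - <<'E'
from h import *
import pickle
s,c=pickle.load(open("w2.pkl","rb"))
f=lambda px,z:wrist(px,z,s["ee_pos"],s["eef_rot"],c["mount"],c["intrinsics"])
w=f([[265,74],[370,76],[367,191],[264,191]],.105);print(w.round(4).tolist(),"win centre",w.mean(0),fix(w)*1000)
p=f([[288,95],[348,96],[347,169],[288,169]],.085);print("pad",p.mean(0),fix(p)*1000)
from bench import vision
t=vision.camera("top"); cv2.imwrite("pics/top2.png",cv2.resize(t["color"][90:290,140:370,::-1],None,fx=3,fy=3))
E
```

```text
[[0.5022, 0.2013, 0.105], [0.5879, 0.2176, 0.105], [0.6074, 0.1215, 0.105], [0.5204, 0.103, 0.105]] win centre [0.55446791 0.16087693 0.105     ] [[-41.64693926  51.37157837]
 [ 45.58882854  50.76380133]
 [ 46.0884905  -47.28161638]
 [-42.81775619 -48.6232191 ]]
pad [0.55545872 0.16095251 0.085     ] [[-24.1441944   34.86532588]
 [ 29.21484184  34.68366972]
 [ 29.90747806 -31.49805373]
 [-23.81860822 -32.29017331]]
```

View pics/top2.png

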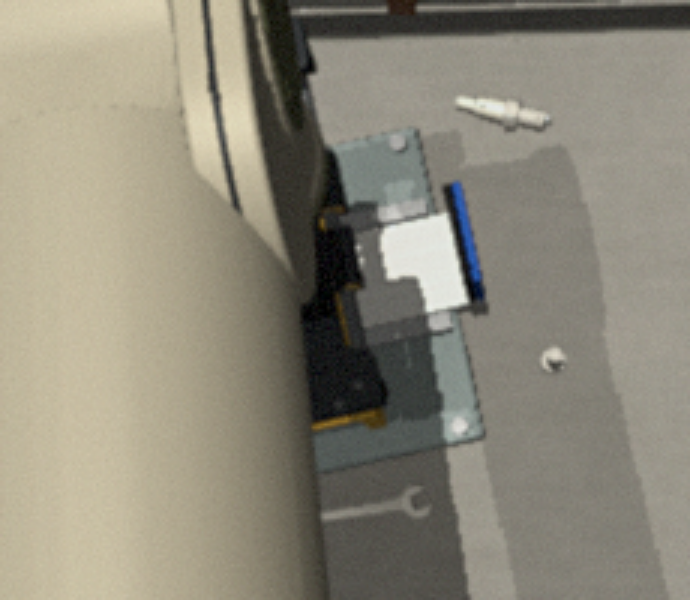

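drive_tool(series=[[[-0.6, 1.8, 0], 0], [[-0.6, 1.8, 0], 0], [[-0.6, 1.8, 0], 0], [[0, 0, 0], 0], [[0, 0, -2], 0], [[0, 0, -3], 0], [[0, 0, -2.5], 0], [[0, 0, -1], 0], [[0, 0, 0], 0], [[0, 0, 0], 0]])

```text
time: 10.3
ee_pos: [0.5537, 0.1556, 0.1257]
eef_rot: [0.632, 0.775, 0.001, 0.0]
ft_force: [-0.2, 1.1, -0.1]
width: 0.0005
grip_force: 0.0
```

drive_tool(series=[[[-0.2, 0.4, -0.5], 0], [[0, 0, -0.8], 0], [[0, 0, -0.8], 0], [[0, 0, -0.6], 0], [[0, 0, -0.5], 0], [[0, 0, -0.4], 0], [[0, 0, -0.4], 0], [[0, 0, -0.3], 0], [[0, 0, -0.3], 0], [[0, 0, 0], 0]])

```text
time: 11.55
ee_pos: [0.5512, 0.1596, 0.0783]
eef_rot: [0.632, 0.775, 0.0, 0.0]
ft_force: [0.2, 0.2, -0.0]
width: 0.0006
grip_force: 0.0
```

drive_tool(series=[[[0, 0, -0.2], 0], [[0, 0, -0.2], 0], [[0, 0, -0.2], 0], [[0, 0, -0.1], 0], [[0, 0, -0.1], 0], [[0, 0, 0], 0], [[0, 0, 0], 0], [[0, 0, 0], 0], [[0, 0, 0], 0], [[0, 0, 0], 0]])

```text
time: 12.8
ee_pos: [0.5519, 0.1598, 0.0734]
eef_rot: [0.632, 0.775, 0.001, 0.0]
ft_force: [-11.9, -4.4, 32.8]
width: 0.0006
grip_force: 16.7
```

drive_tool(series=[[[0, 0, 0.4], 0], [[0, 0, 1], 0], [[0, 0, 2], 0], [[0, 0, 3], 0], [[0, 0, 3.5], 0], [[0, 0, 3.6], 0], [[0.5, -2.5, 0], 0], [[0.5, -2.5, 0], 0], [[0, 0, 0], 0], [[0, 0, 0], 0]])

```text
time: 14.05
ee_pos: [0.5609, 0.1105, 0.2055]
eef_rot: [0.632, 0.775, 0.0, -0.0]
ft_force: [-1.2, 1.6, 0.0]
width: 0.0007
grip_force: 0.0
```

```bash
python3 - <<'E'
from bench import r, vision
from h import *
import pickle
s=r.read_state();print(s["time"],s["ee_pos"],s["ft_force"])
c=vision.camera("wrist"); cv2.imwrite("pics/wrist3.png",c["color"][:,:,::-1])
pickle.dump((s,c),open("w3.pkl","wb"))
m,l,st=mask(c,0,8); m[:,:250]=0;m[:,400:]=0;m[:50]=0;m[215:]=0
p=np.argwhere(m>0)[:,::-1]; h=cv2.minAreaRect(p.astype(np.float32));b=cv2.boxPoints(h);print(b)
for z in(.085,.065):
    f=fix(wrist(b,z,s["ee_pos"],s["eef_rot"],c["mount"],c["intrinsics"]))*1000
    print(z,f.round(1).tolist(),np.ptp(f,axis=0))
E
```

```text
14.05 [0.56089594 0.11048608 0.20551039] [-1.20108441  1.57604347  0.00169914]
[[296.16266  172.82007 ]
 [298.06995  100.343956]
 [356.42426  101.87961 ]
 [354.51697  174.35571 ]]
0.085 [[-23.7, -29.2], [-22.0, 35.5], [29.2, 34.9], [28.9, -30.1]] [52.84942774 65.67307952]
0.065 [[-25.2, -32.5], [-23.4, 37.0], [31.5, 36.2], [31.2, -33.5]] [56.70097439 70.45918489]
```

View pics/wrist3.png

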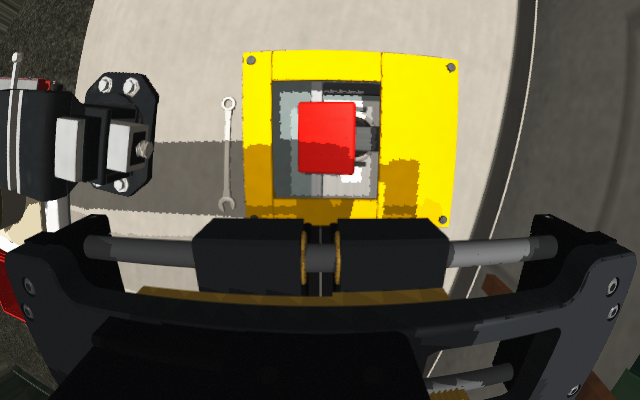

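The wrist view shows the pad at about (296–356, 100–174). At z = 65 mm this works out to 56.7 x 70.5 mm, against the given 56 x 70, so the lever is down on its stop. The guard and spanner look undisturbed and the tool is clear, so I'm handing in.

```bash
python3 -c "
from bench import r
print(r.close_job())"
```

```text
the job is handed in; nothing more can be done
None
```

The job is handed in after about 14 s of the 42 s allowed: the slide stopped firmly at home under a 25 N push, then the lever was pressed to its stop at 33 N and stayed down, with no contact with the guard or loose parts seen in the force readings or pictures (the hand-in returned no verdict).

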